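Clamp a freshly glued electronics case upright

TASK

The halves of the flat electronics case have just been glued. Stand the case upright on its plain end, cable glands up, between the cheeks of the blue-based clamp, then slide the red-knobbed jaw until it is shut on the case and holds it flat against the fence, and let go. Leave the oil bottle, the cup and the tape roll near the work where they are.

Things in the scene. Friction and masses are not known exactly. Their poses are not given: they have to be found in the camera images.
- case: glued case: box 110 x 60 x 26 mm, grey lower half, white upper half, black seam, 0.14-0.28 kg, lying on its broad face. Origin: centre of the broad face it lies on at first. Own x: along the 110 mm, towards the end with two black cable glands (they stick out 14 mm more, 17 mm thick); y: along the 60 mm; z: through the 26 mm thickness. Upright = own x up.
- case_center (a point): centre of the case's box (13 mm along own z from the case's origin), axes as the case's
- clamp: fixed gluing clamp on a blue base plate 250 x 130 mm, 12 mm thick (own x -160 to +90 mm). Origin: on the bench under the mouth; own z up, own x from jaw to fence. The case stands on the plate, its 60 mm width along own y, its 26 mm thickness along own x.
- jaw (a joint): travel of the sliding jaw towards the fence in m: 0 = fully open; jaw face (60 x 60 mm, from 13 to 73 mm above the bench) at clamp x = -14 mm + value, so the mouth between jaw and fence is 74 mm - value; it reads about 0.048 when it is shut on the case. Moves with about 3 N friction and stays where it is left.
- jaw_knob (a point): middle of the jaw's red knob (upright cylinder, 28 mm diameter, 32 mm high, on an 18 mm steel post), 60 mm behind the jaw face; it is 98 mm above the bench
- oil_bottle: small brown dropper bottle, 31 mm diameter, 97 mm high, standing just behind the clamp (not the other one at the back of the bench); origin centre of its underside
- cup: grey-blue cup, 78 mm diameter, 75 mm high; origin centre of its underside; stands between the clamp and the white lever fixture
- tape: roll of tape, 96 mm diameter, 25 mm high, lying flat to the right of the case (not the other one by the coloured bins); origin centre of its underside
- fence_face (a point): middle of the fence's foot, on the plate (12 mm above the bench), axes as the clamp's, at clamp x = +60 mm. The fence, an aluminium block 62 mm high, rises from here. Two aluminium side cheeks 100 mm high (above the plate), 10 mm thick, inner faces at y = -35 and +35 mm, run from 56 mm before this face to 20 mm behind it; so inside, the case can be held only by its broad faces.

How it is judged:
On the way:
1. the case stands upright on the clamp's plate between the cheeks, glands up, while the jaw is still open (its travel at least 12 mm short of shut) (angle between case's own x axis and vertical below 0.12 rad and x of case_center in the frame of clamp between -0.001 and 0.05 m and y of case_center in the frame of clamp between -0.008 and 0.008 m and z of case_center in the frame of clamp below 0.071 m and value of joint jaw below 0.036 m), for 0.2 s.
At the end, for the whole second after the job is handed in: The case stands on the clamp's plate on its plain end, glands up (within 3 degrees), its broad face flat against the fence (within 2.5 mm and 3 degrees), between the cheeks; the jaw is shut on it (within 2.5 mm); case at rest; bystanders within 30 mm of where they stood (angle between case's own x axis and vertical below 0.05 rad and angle between the z axis of case and the x axis of clamp, either way round below 0.05 rad and x of case_center in the frame of clamp between 0.0445 and 0.05 m and y of case_center in the frame of clamp between -0.008 and 0.008 m and z of case_center in the frame of clamp below 0.069 m and value of joint jaw between 0.0455 and 0.051 m and linear speed of case below 0.01 m/s); the robot touches nothing.
It fails at once if the oil bottle is moved more than 30 mm or tipped (distance of oil_bottle from where it was at the start of the episode above 0.03 m or angle between oil_bottle's own z axis and vertical above 0.5 rad).
It fails at once if the cup is moved more than 30 mm or tipped (distance of cup from where it was at the start of the episode above 0.03 m or angle between cup's own z axis and vertical above 0.5 rad).
It fails at once if the tape roll is moved more than 30 mm (distance of tape from where it was at the start of the episode above 0.03 m).
It also fails if it takes over 72 s, if anything falls off the work surface, if the arm or the gripper's body presses on something with over 40 N, if the wrist force passes 120 N, or if a joint passes its speed limit or range.

ROBOT

A 6-joint arm with a two-finger parallel gripper is mounted at the origin on a cart in front of the work surface, level with it; the furniture and walls round the work are solid. World frame = base frame: x ahead of the robot, y to its left, z up, the work surface at z = 0. Lengths are in m, angles in rad, forces in N, time in s.
With the tool pointing down it reaches from about 0.25 to 0.725 m from the base axis. Payload 4 kg.
Tool frame: the origin (TCP) lies on the centre line of the jaws, within the pads' length; the fingertips stand ahead of it and the grasp point (between the pads) lies 11 mm behind it (bot.tip_extent is the z of the fingertips in the tool frame, in m); z points along the fingers, y is the direction in which the jaws open and shut (so a half turn about z gives the same grasp; the last joint's range is limited). The gripper opens to 85 mm and grips with 20 to 120 N. Pads are 22 mm wide; open, the fingers measure 114 mm over their backs; the gripper's body (76 mm by 85 mm) begins 54 mm behind the grasp point. The pads swing forward as they close: fully open they stand 13 mm farther back than shut.
Start: joints at [-1.16, 0.241, 0.005, 1.335, 0, 1.571], TCP at [0.2, -0.458, 0.239] pointing down, gripper open.
Joint ranges: [-2.72, 2.72], [-1.05, 1.87], [-1.09, 1.28], [-1.99, 2.15], [-1.42, 1.44], [-3.14, 3.14]. Speed limits (rad/s): [2.79, 2.79, 3.14, 3.14, 3.14, 3.14].

INTERFACE

Orientations are given as a unit quaternion [x, y, z, w].
In Python, from workcell import bot gives the robot as it stands.
- The arm moves only by the shell command python3 -m jog 'ROWS'. ROWS is JSON, a list that holds one entry, the list of rows, each a list of 7 numbers: the shift along the world's x, y, z in m, then the turn, a rotation vector about the world's x, y, z in degrees, then the closure in counts, from 0 (fully open) to 255 (shut). In form: [[[tx, ty, tz, ax, ay, az, fingers], ...]]. A call has 1 to 10 rows; each row is the pose to reach, as a shift and turn from the pose commanded when the call began; what a row does not reach only later rows make up. A row lasts 1/12 s, in which the tool goes at most 41.7 mm and 7.16 degrees, less where a joint would pass 70% of its speed; a pose out of reach is approached as far as the arm can. A call with a gripper value outside its range is refused whole. The fingers move at their own pace and stop on an object; the grip force is fixed at half the most. Time passes only in rows, so rows that repeat a pose let the fingers close. It gives the time, the measured TCP pose, the force and the opening at its end, in the units of the state.
- bot.get_obs(): the state, without advancing time (a new reading comes with each control period).
- bot.camera(name): name is "side" or "top" or "wrist"; returns the picture (400x640x3 uint8, blue, green, red); there is no depth.
- bot.camera_model(name): a dict with "K" (3x3 intrinsics, pixels), "T" (4x4, takes a point from camera to world coordinates). Camera axes: x right, y down, z forward; pixel columns grow to the right and rows downward; lengths in m; the calibration is good to about 2 mm. A picture is of the moment at which its call begins: read the wrist's pose just before it. camera_model takes no time and is no camera call; for the wrist camera it gives the pose at the moment of the call.
- bot.job_done(): hands the job in, once; it reports no verdict.
The state is a dict: "clock": time; "joint_pos": joint angles; "joint_vel": joint speeds; "tau": joint torques, N m; "eef_pos": TCP position; "tool_rot": TCP orientation; "ft_force": force on the tool from outside, world axes, zero at the start; "ft_torque": the same for the moment, N m; "grip_width": finger opening in m.
Only numpy, scipy, OpenCV 4.12 (cv2) and the standard library are available. Lean on these libraries where they do the work, as an engineer would, in place of code of your own. Each camera call takes 0.05 s, during which the arm holds its last target. There are 200 camera calls.

## Working session

There is one attempt and no reset: what is moved stays moved. The work goes in short steps, Python scripts to look and compute and a shell command to move; the robot and the scene stay as the last step left them, time stands still between calls to the robot, and variables do not carry over. Pictures are saved under pics/ and viewed, about 8 in all and at most 12, crops included, and the job is handed in when it is done.

```bash
mkdir -p pics; ls
python3 - <<'E'
from workcell import bot
import cv2, numpy as np
for n in ["top","side"]:
    cv2.imwrite(f"pics/{n}0.png",bot.camera(n)); m=bot.camera_model(n); print(n,np.round(m["K"],1).tolist(),np.round(m["T"],3).tolist())
print(bot.get_obs(),bot.tip_extent)
E
```

```text
pics
top [[478.5, 0.0, 315.6], [0.0, 478.5, 198.0], [0.0, 0.0, 1.0]] [[-0.019, -0.991, 0.133, 0.448], [-1.0, 0.018, -0.004, -0.17], [0.002, -0.133, -0.991, 1.441], [0.0, 0.0, 0.0, 1.0]]
side [[491.2, 0.0, 322.2], [0.0, 491.2, 207.6], [0.0, 0.0, 1.0]] [[-0.937, -0.13, 0.324, 0.22], [-0.349, 0.385, -0.854, 0.905], [-0.013, -0.914, -0.406, 0.6], [0.0, 0.0, 0.0, 1.0]]
{'clock': 0.1, 'joint_pos': array([-1.15999491e+00,  2.41390046e-01,  3.84477064e-03,  1.33517505e+00,
        9.73202231e-06,  1.57079079e+00]), 'joint_vel': array([ 0.00050245, -0.00268144,  0.00163674,  0.00144066, -0.00090803,
       -0.00023078]), 'tau': array([ 7.84695440e-04, -3.73138404e+01,  2.53010201e+01,  1.08611182e-02,
       -6.88336922e-05, -1.56709664e-06]), 'eef_pos': array([ 0.199456  , -0.45789724,  0.23847036]), 'tool_rot': array([ 9.78978319e-01,  2.03962070e-01, -1.91442689e-04, -9.42771213e-04]), 'ft_force': array([0.29160847, 0.37555118, 0.274525  ]), 'ft_torque': array([ 0.02287238, -0.03749318,  0.00945682]), 'grip_width': 0.0853440201475411} 0.008
```

View pics/top0.png

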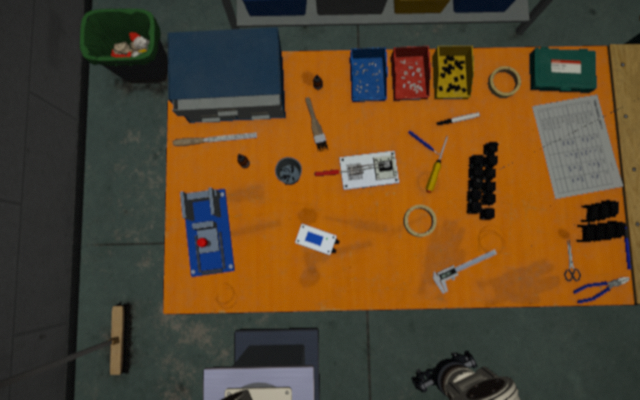

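View pics/side0.png

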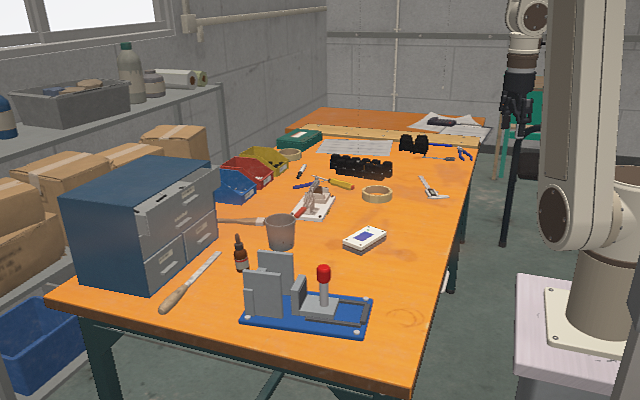

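Top view: clamp at about (207,232), with the fence away from the robot (up = +x). The case is at (317,239) with its glands to the right (−y). Bottle is at (243,160), cup at (288,170) and tape at (420,220). The side view confirms this: the red knob is on the robot's side, and the jaw is open.

```bash
cat > h.py <<'E'
from workcell import bot
import cv2, numpy as np
def plane(m,uv,z):
    uv=np.asarray(uv,float).reshape(-1,2); K,T=np.array(m["K"]),np.array(m["T"])
    d=np.c_[uv,np.ones(len(uv))]@np.linalg.inv(K).T@T[:3,:3].T; o=T[:3,3]
    return (o+d*((z-o[2])/d[:,2])[:,None])[:,:2]
def proj(m,p):
    K,T=np.array(m["K"]),np.array(m["T"]); q=(np.atleast_2d(p)-T[:3,3])@T[:3,:3]@K.T
    return q[:,:2]/q[:,2:]
def rect(m,mask,z,hull=True):
    ys,xs=np.nonzero(mask); p=plane(m,np.c_[xs,ys],z)
    c,s,a=cv2.minAreaRect((p*1000).astype(np.float32)); return np.round(c,1),np.round(s,1),round(a,2)
def big(mask):
    n,l,st,_=cv2.connectedComponentsWithStats(mask.astype(np.uint8)); k=1+np.argmax(st[1:,4]); return l==k
E
python3 - <<'E'
from h import *
im=cv2.imread("pics/top0.png"); hsv=cv2.cvtColor(im,cv2.COLOR_BGR2HSV); m=bot.camera_model("top")
H,S,V=cv2.split(hsv)
def roi(x0,x1,y0,y1):
    r=np.zeros(H.shape,bool); r[y0:y1,x0:x1]=1; return r
b=(H>100)&(H<130)&(S>130)&(V>60)&roi(165,245,180,285); b=big(b); print("base",rect(m,b,.012),b.sum())
w=(((S<70)&(V>130))|((H>100)&(H<130)))&roi(285,350,215,265); w=big(w); print("case",rect(m,w,.026),w.sum())
r=((H<8)|(H>172))&(S>150)&roi(180,230,220,260); ys,xs=np.nonzero(r);print("knob",plane(m,[xs.mean(),ys.mean()],.112),len(xs))
dk=(V<50)&roi(328,350,225,262); ys,xs=np.nonzero(dk);print("gland",plane(m,[xs.mean(),ys.mean()],.013),len(xs))
for n,u,z in [("bottle",(243,160),.05),("cup",(288,171),.07),("tape",(420,220),.02)]: print(n,plane(m,u,z))
crop=im[130:290,160:440]; cv2.imwrite("pics/c0.png",cv2.resize(crop,None,fx=2.8,fy=2.8,interpolation=cv2.INTER_CUBIC))
E
```

```text
base (array([533.8, 146.2]), array([222.1, 124.3]), 7.0) 1845
case (array([ 515.8, -173. ]), array([110.9,  60.7]), 69.6) 765
knob [[0.50917284 0.14219235]] 77
gland [[ 0.49237792 -0.22904259]] 10
bottle [[0.75221714 0.03751044]]
cup [[ 0.71278157 -0.09651247]]
tape [[ 0.56686928 -0.4852846 ]]
```

View pics/c0.png

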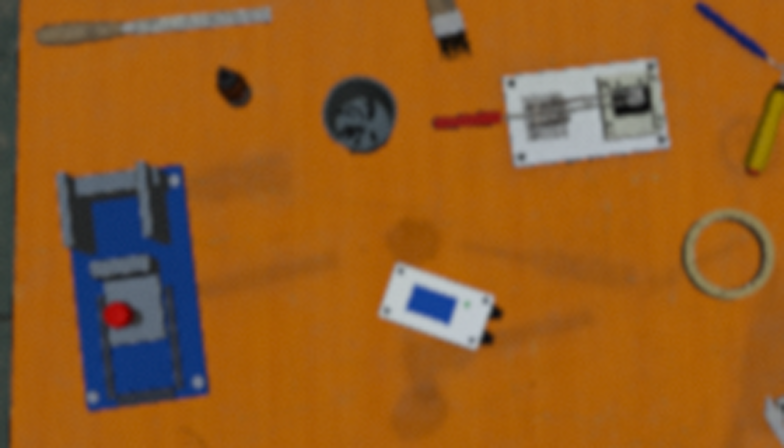

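The crop confirms the layout: the case's glands point to the lower right, and the fence faces the robot. Estimates: case centre (0.516, −0.173) with own x at −110.4°; clamp origin about (0.582, 0.152) with yaw +7°. The plan is to grip the case across its 60 mm sides and upend it on the bench. I'll then regrip it from above by the broad faces. First I move above the case and check with the wrist camera.

```bash
python3 -m jog '[[[0.307,0.262,-0.04,0,0,46.1,0],[0.307,0.262,-0.04,0,0,46.1,0],[0.307,0.262,-0.04,0,0,46.1,0],[0.307,0.262,-0.04,0,0,46.1,0],[0.307,0.262,-0.04,0,0,46.1,0],[0.307,0.262,-0.04,0,0,46.1,0],[0.307,0.262,-0.04,0,0,46.1,0],[0.307,0.262,-0.04,0,0,46.1,0],[0.307,0.262,-0.04,0,0,46.1,0],[0.307,0.262,-0.04,0,0,46.1,0]]]'
python3 -m jog '[[[0,0,0,0,0,0,0],[0,0,0,0,0,0,0],[0,0,0,0,0,0,0],[0,0,0,0,0,0,0]]]'
python3 - <<'E'
from h import *
m=bot.camera_model("wrist"); im=bot.camera("wrist"); cv2.imwrite("pics/w1.png",im)
H,S,V=cv2.split(cv2.cvtColor(im,cv2.COLOR_BGR2HSV)); 
w=big(((S<70)&(V>130))|((H>100)&(H<130)&(S>80))); print(rect(m,w,.026),w.sum()); o=bot.get_obs(); print(o["joint_pos"],o["eef_pos"],o["tool_rot"])
E
```

```text
clock: 0.93
eef_pos: [0.5085, -0.1937, 0.1984]
tool_rot: [0.82, 0.572, 0.0, -0.001]
ft_force: [-0.2, 0.8, -0.7]
grip_width: 0.0851
clock: 1.27
eef_pos: [0.5057, -0.1972, 0.1992]
tool_rot: [0.821, 0.57, -0.0, -0.0]
ft_force: [0.9, -0.6, 1.4]
grip_width: 0.0856
(array([ 518.4, -174.5]), array([109.1,  59.1]), 69.53) 5061
[-3.72061701e-01  3.45051817e-01  4.35461852e-02  1.26954096e+00
 -2.70002714e-04  1.55614906e+00] [ 0.50570417 -0.19743009  0.19943356] [ 8.21539153e-01  5.70152073e-01 -1.81856052e-04 -2.84972966e-05]
```

View pics/w1.png

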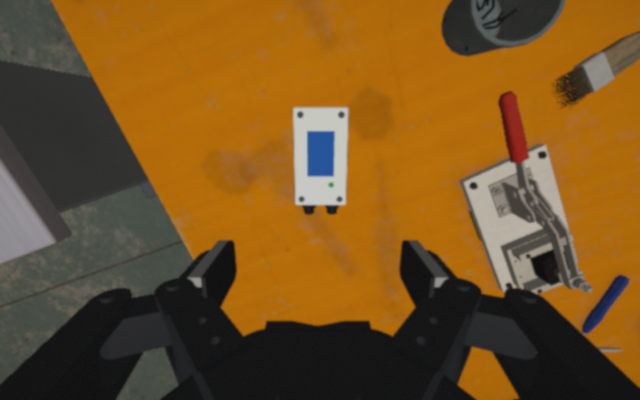

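Wrist view: the case is at (320,157), straight between the fingers, with its glands towards the gripper. Its position agrees within 2.5 mm. Next I tilt 15° and descend.

```bash
python3 -m jog '[[[0.002,0,-0.03,14,-5.2,0,0],[0.002,0,-0.07,14,-5.2,0,0],[0.002,0,-0.11,14,-5.2,0,0],[0.002,0,-0.14,14,-5.2,0,0],[0.002,0,-0.16,14,-5.2,0,0],[0.002,0,-0.17,14,-5.2,0,0],[0.002,0,-0.18,14,-5.2,0,0],[0.002,0,-0.185,14,-5.2,0,0],[0.002,0,-0.185,14,-5.2,0,0],[0.002,0,-0.185,14,-5.2,0,0]]]'
python3 -m jog '[[[0,0,0,0,0,0,130],[0,0,0,0,0,0,255],[0,0,0,0,0,0,255],[0,0,0,0,0,0,255],[0,0,0,0,0,0,255],[0,0,0,0,0,0,255],[0,0,0,0,0,0,255],[0,0,0,0,0,0,255]]]'
```

```text
clock: 2.15
eef_pos: [0.5095, -0.1969, 0.0154]
tool_rot: [0.814, 0.566, 0.107, -0.073]
ft_force: [-0.3, 0.2, 0.7]
grip_width: 0.0853
clock: 2.82
eef_pos: [0.5098, -0.197, 0.0159]
tool_rot: [0.814, 0.566, 0.108, -0.073]
ft_force: [-0.3, -1.2, 5.9]
grip_width: 0.0584
```

```bash
python3 -m jog '[[[0,0,0.03,0,0,0,255],[0,0,0.07,0,0,0,255],[0,0,0.11,0,0,6,255],[0,0.02,0.15,0,0,13,255],[0.01,0.04,0.17,0,0,20,255],[0.02,0.06,0.18,0,0,27,255],[0.03,0.08,0.18,0,0,34,255],[0.03,0.097,0.18,0,0,41,255],[0.03,0.097,0.18,0,0,48,255],[0.03,0.097,0.18,0,0,55,255]]]'
python3 -m jog '[[[0,0,0,0,0,7,255],[0,0,0,0,0,14,255],[0,0,0,0,0,21,255],[0,0,0,0,0,28,255],[0,0,0,0,0,35,255],[0,0,0,0,0,42,255],[0,0,0,0,0,49,255],[0,0,0,0,0,56,255],[0,0,0,0,0,62.4,255],[0,0,0,0,0,62.4,255]]]'
python3 -c "
from h import *
o=bot.get_obs();print(o['joint_pos'],o['grip_width'])"
```

```text
clock: 3.65
eef_pos: [0.5387, -0.0981, 0.1943]
tool_rot: [0.457, 0.88, 0.06, -0.115]
ft_force: [0.4, 0.6, -1.4]
grip_width: 0.0585
clock: 4.48
eef_pos: [0.5387, -0.0981, 0.1941]
tool_rot: [-0.063, 0.99, -0.008, -0.13]
ft_force: [0.1, 0.4, -1.4]
grip_width: 0.0584
[-0.14335957  0.56184493  0.33476362  1.59557117 -0.06827046 -0.26125627] 0.05838086259168261
```

```bash
python3 -m jog '[[[0,0,0,0.85,-6.9,0,255],[0,0,0,1.7,-13.8,0,255],[0,0,0,2.55,-20.7,0,255],[0,0,0,3.4,-27.6,0,255],[0,0,0,4.25,-34.5,0,255],[0,0,0,5.1,-41.4,0,255],[0,0,0,5.95,-48.3,0,255],[0,0,0,6.8,-55.2,0,255],[0,0,0,7.65,-62.1,0,255],[0,0,0,8.5,-69,0,255]]]'
python3 -m jog '[[[0,0,0,0.85,-6.9,0,255],[0,0,0,1.7,-13.8,0,255],[0,0,0,2.5,-20.3,0,255],[0,0,0,2.5,-20.3,0,255],[0,0,0,2.5,-20.3,0,255]]]'
python3 - <<'E'
from h import *
from scipy.spatial.transform import Rotation as R
o=bot.get_obs();print(o['joint_pos'],o['eef_pos'],o['grip_width']);print(R.from_quat(o['tool_rot']).as_matrix().round(3))
cv2.imwrite("pics/s2.png",bot.camera("side"))
E
```

```text
clock: 5.32
eef_pos: [0.5379, -0.0996, 0.1938]
tool_rot: [-0.053, 0.899, 0.027, 0.434]
ft_force: [0.6, -0.0, -3.0]
grip_width: 0.0581
clock: 5.73
eef_pos: [0.5557, -0.11, 0.2013]
tool_rot: [-0.051, 0.812, 0.041, 0.58]
ft_force: [2.9, -0.5, -0.9]
grip_width: 0.0583
[-0.4861236   0.26475591 -1.08798136 -0.95423704  0.5816713  -0.21925783] [ 0.55565578 -0.10999212  0.20131764] 0.058313083070010735
[[-0.322 -0.131  0.938]
 [-0.035  0.991  0.126]
 [-0.946  0.008 -0.324]]
```

View pics/s2.png

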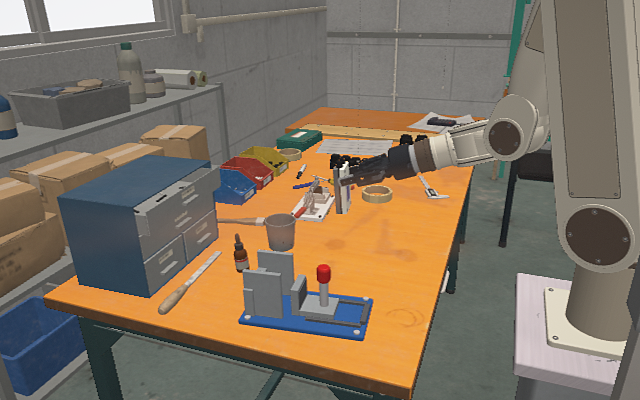

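j3 sits at its limit here, so the pitch is about 4° short. Moving out and lower should free it.

```bash
python3 -m jog '[[[0.02,-0.01,-0.02,0,0,0,255],[0.04,-0.02,-0.04,0,0,0,255],[0.05,-0.03,-0.06,0,0,0,255],[0.05,-0.03,-0.08,0,0,0,255],[0.05,-0.03,-0.08,0,0,0,255],[0.05,-0.03,-0.08,0,0,0,255],[0.05,-0.03,-0.08,0,0,0,255],[0.05,-0.03,-0.08,0,0,0,255]]]'
python3 - <<'E'
from h import *
from scipy.spatial.transform import Rotation as R
o=bot.get_obs();print(o['joint_pos'],o['eef_pos'],o['grip_width']);print(R.from_quat(o['tool_rot']).as_matrix().round(3))
E
```

```text
clock: 6.45
eef_pos: [0.6058, -0.1394, 0.1233]
tool_rot: [-0.053, 0.812, 0.04, 0.58]
ft_force: [0.5, 1.0, -1.9]
grip_width: 0.0585
[-0.49289282  0.59142131 -0.98781893 -1.17855314  0.58752569 -0.22692761] [ 0.60578466 -0.13944477  0.12333607] 0.058450661511350685
[[-0.322 -0.132  0.937]
 [-0.039  0.991  0.126]
 [-0.946  0.003 -0.325]]
```

```bash
python3 -m jog '[[[0,0,-0.01,0.5,-3.95,0,255],[0,0,-0.02,0.5,-3.95,0,255],[0,0,-0.03,0.5,-3.95,0,255],[0,0,-0.035,0.5,-3.95,0,255],[0,0,-0.037,0.5,-3.95,0,255],[0,0,-0.037,0.5,-3.95,0,255],[0,0,-0.037,0.5,-3.95,0,255]]]'
python3 - <<'E'
from h import *
from scipy.spatial.transform import Rotation as R
o=bot.get_obs();print(o['joint_pos'],o['eef_pos'],o['grip_width']);print(R.from_quat(o['tool_rot']).as_matrix().round(3))
im=bot.camera("side");p=proj(bot.camera_model("side"),[o['eef_pos']])[0].astype(int);print(p)
cv2.imwrite("pics/s3.png",cv2.resize(im[p[1]-60:p[1]+60,p[0]-80:p[0]+80],None,fx=4,fy=4,interpolation=cv2.INTER_CUBIC))
E
```

```text
clock: 7.03
eef_pos: [0.6061, -0.1396, 0.0858]
tool_rot: [-0.052, 0.791, 0.041, 0.608]
ft_force: [0.0, 0.1, -1.7]
grip_width: 0.0585
[-0.50238898  0.8264197  -0.99794754 -1.50362946  0.61079962 -0.18540973] [ 0.60609405 -0.13962349  0.08580998] 0.05847182162924898
[[-0.256 -0.132  0.958]
 [-0.031  0.991  0.128]
 [-0.966  0.003 -0.258]]
[326 214]
```

View pics/s3.png

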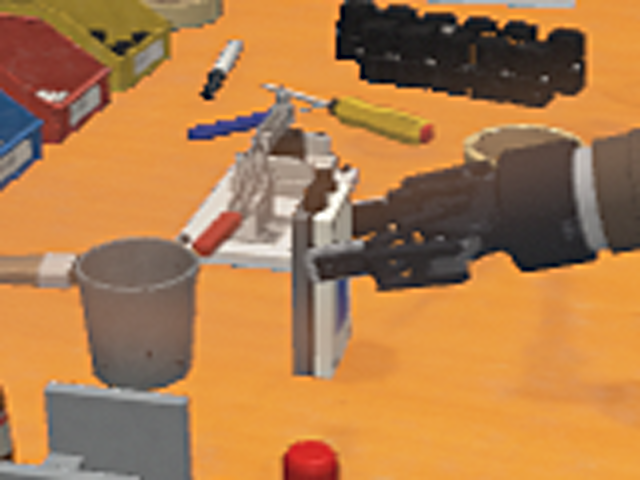

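The case is upright with its glands up, just above the bench. I lower it until it touches.

```bash
python3 -m jog '[[[0,0,-0.002,0,0,0,255],[0,0,-0.004,0,0,0,255],[0,0,-0.005,0,0,0,255],[0,0,-0.005,0,0,0,255],[0,0,-0.005,0,0,0,255]]]'
python3 -m jog '[[[0,0,-0.001,0,0,0,255],[0,0,-0.001,0,0,0,255],[0,0,-0.001,0,0,0,255]]]'
python3 -m jog '[[[0,0,-0.001,0,0,0,255],[0,0,-0.001,0,0,0,255],[0,0,-0.001,0,0,0,255]]]'
```

```text
clock: 7.5
eef_pos: [0.6059, -0.1396, 0.0799]
tool_rot: [-0.052, 0.792, 0.042, 0.607]
ft_force: [-0.9, 1.0, 0.9]
grip_width: 0.0584
clock: 7.75
eef_pos: [0.6061, -0.1395, 0.0799]
tool_rot: [-0.052, 0.791, 0.041, 0.608]
ft_force: [-3.7, -0.4, 6.0]
grip_width: 0.0584
clock: 8.0
eef_pos: [0.6064, -0.1395, 0.0799]
tool_rot: [-0.052, 0.79, 0.041, 0.609]
ft_force: [-3.5, -0.2, 7.8]
grip_width: 0.0582
```

```bash
python3 -m jog '[[[0,0,0,0,0,0,120],[0,0,0,0,0,0,60],[0,0,0,0,0,0,0],[0,0,0,0,0,0,0],[0,0,0,0,0,0,0],[0,0,0,0,0,0,0]]]'
python3 -m jog '[[[-0.01,-0.001,0.003,0,0,0,0],[-0.02,-0.003,0.005,0,0,0,0],[-0.035,-0.005,0.009,0,0,0,0],[-0.05,-0.007,0.013,0,0,0,0],[-0.07,-0.009,0.018,0,0,0,0],[-0.07,-0.009,0.018,0,0,0,0],[-0.07,-0.009,0.018,0,0,0,0]]]'
python3 - <<'E'
from h import *
o=bot.get_obs();print(o['joint_pos'],o['eef_pos'],o['tool_rot'],o['grip_width'])
im=bot.camera("side");cv2.imwrite("pics/s4.png",im[150:330,200:500])
E
```

```text
clock: 8.5
eef_pos: [0.6056, -0.1395, 0.0771]
tool_rot: [-0.051, 0.792, 0.042, 0.607]
ft_force: [0.4, 0.5, -0.8]
grip_width: 0.086
clock: 9.08
eef_pos: [0.549, -0.1605, 0.0933]
tool_rot: [-0.054, 0.792, 0.045, 0.606]
ft_force: [0.2, 0.6, -0.6]
grip_width: 0.0854
[-0.64545489  0.81318912 -1.08790961 -1.53454278  0.75278564 -0.25004746] [ 0.54896831 -0.1605013   0.09328311] [-0.05358823  0.79240584  0.04501753  0.60596593] 0.08535164861227003
```

View pics/s4.png

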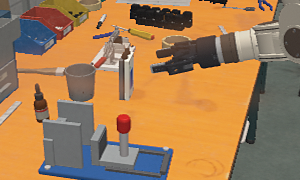

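The case stands by itself with the gripper clear (picture 6). Now I raise the arm and point the tool down.

```bash
python3 -m jog '[[[-0.01,0,0.03,-0.9,6.9,0,0],[-0.02,0,0.06,-1.8,13.8,0,0],[-0.03,0.0,0.09,-2.7,20.7,0,0],[-0.03,0,0.12,-3.6,27.6,0,0],[-0.03,0,0.15,-4.5,34.5,0,0],[-0.03,0,0.18,-5.4,41.4,0,0],[-0.03,0,0.2,-6.3,48.3,0,0],[-0.03,0,0.2,-7.2,55.2,0,0],[-0.03,0,0.2,-8.1,62.1,0,0],[-0.03,0,0.2,-9,69,0,0]]]'
python3 - <<'E'
from h import *
from scipy.spatial.transform import Rotation as R
o=bot.get_obs();print(o['joint_pos'],o['eef_pos']);r=R.from_quat(o['tool_rot']);print(r.as_matrix().round(3))
a=np.radians(7); 
for s in(1,-1):
  y=s*np.array([np.cos(a),np.sin(a),0]); z=np.array([0,0,-1.]); print(np.degrees((R.from_matrix(np.c_[np.cross(y,z),y,z])*r.inv()).as_rotvec()).round(1))
E
```

```text
clock: 9.97
eef_pos: [0.5353, -0.1657, 0.2349]
tool_rot: [-0.056, 0.92, 0.032, 0.386]
ft_force: [1.4, 0.6, -0.4]
grip_width: 0.0855
[-0.541036   -0.02213576 -0.61697124  0.30698605  0.46942327 -0.49721948] [ 0.53525807 -0.16565449  0.23492025]
[[-0.695 -0.128  0.707]
 [-0.078  0.992  0.103]
 [-0.714  0.016 -0.7  ]]
[ 30.1  40.4 -84.8]
[-40.4  30.1  84.8]
```

```bash
python3 -m jog '[[[0,0.02,0.05,30.1,40.4,-84.8,0],[0,0.02,0.05,30.1,40.4,-84.8,0],[0,0.02,0.05,30.1,40.4,-84.8,0],[0,0.02,0.05,30.1,40.4,-84.8,0],[0,0.02,0.05,30.1,40.4,-84.8,0],[0,0.02,0.05,30.1,40.4,-84.8,0],[0,0.02,0.05,30.1,40.4,-84.8,0],[0,0.02,0.05,30.1,40.4,-84.8,0],[0,0.02,0.05,30.1,40.4,-84.8,0],[0,0.02,0.05,30.1,40.4,-84.8,0]]]'
cat > rot.py <<'E'
from h import *
from scipy.spatial.transform import Rotation as R
import sys
o=bot.get_obs();print(o['joint_pos'].round(3),o['eef_pos'].round(4),o['ft_force'].round(1),o['grip_width'].round(4));r=R.from_quat(o['tool_rot'])
a=np.radians(float(sys.argv[1])); y=np.array([np.cos(a),np.sin(a),0]); z=np.array([0,0,-1.]); print(np.degrees((R.from_matrix(np.c_[np.cross(y,z),y,z])*r.inv()).as_rotvec()).round(2))
E
python3 rot.py 7
```

```text
clock: 10.8
eef_pos: [0.5367, -0.1458, 0.2844]
tool_rot: [0.495, 0.86, 0.007, 0.119]
ft_force: [0.0, 0.4, 0.0]
grip_width: 0.0853Traceback (most recent call last):
  File "rot.py", line 4, in <module>
    o=bot.get_obs();print(o['joint_pos'].round(3),o['eef_pos'].round(4),o['ft_force'].round(1),o['grip_width'].round(4));r=R.from_quat(o['tool_rot'])
                                                                                               ^^^^^^^^^^^^^^^^^^^^^
AttributeError: 'float' object has no attribute 'round'
```

```bash
sed -i "s/o\['grip_width'\].round(4)/round(o['grip_width'],4)/" rot.py; python3 rot.py 7
```

```text
[-0.237  0.157 -0.012  1.169 -0.052  0.801] [ 0.5367 -0.1458  0.2844] [0.  0.4 0. ] 0.0853
[  8.48  10.87 -23.03]
```

```bash
python3 -m jog '[[[0,0.01,0,8.48,10.87,-23.03,0],[0,0.01,0,8.48,10.87,-23.03,0],[0,0.01,0,8.48,10.87,-23.03,0],[0,0.01,0,8.48,10.87,-23.03,0],[0,0.01,0,8.48,10.87,-23.03,0],[0,0.01,0,8.48,10.87,-23.03,0]]]'
python3 rot.py 7
python3 - <<'E'
from h import *
m=bot.camera_model("wrist"); cv2.imwrite("pics/w5.png",bot.camera("wrist")); print(m["T"].round(3).tolist() if hasattr(m["T"],"round") else m["T"]); print(m["K"])
# expected box top corners / centre
print(proj(m,[[.608,-.139,.110],[.608,-.139,0]]))
E
```

```text
clock: 11.3
eef_pos: [0.5373, -0.1369, 0.2836]
tool_rot: [0.66, 0.751, -0.0, 0.001]
ft_force: [-0.1, 1.0, -0.1]
grip_width: 0.0857
[-0.248  0.337  0.25   1.482 -0.002  1.194] [ 0.5373 -0.1369  0.2836] [-0.1  1.  -0.1] 0.0857
[ 0.13  0.08 -0.33]
[[0.992, 0.123, 0.037, 0.529], [0.128, -0.954, -0.271, -0.069], [0.002, 0.273, -0.962, 0.418], [0.0, 0.0, 0.0, 1.0]]
[[275.82522881   0.         317.57720281]
 [  0.         275.82522881 196.43258777]
 [  0.           0.           1.        ]]
[[377.24175314 189.42785066]
 [362.22002298 171.63173839]]
```

View pics/w5.png

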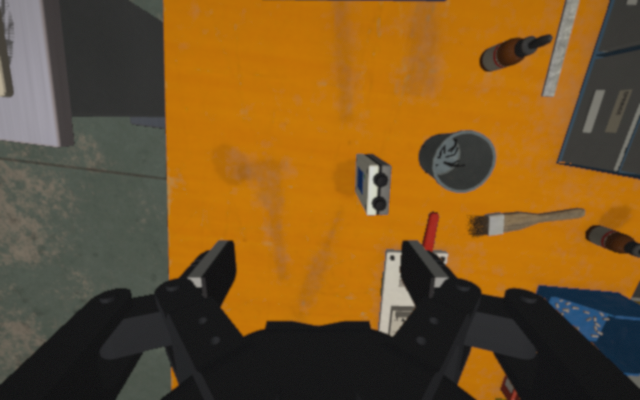

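Wrist view: the case's top end is at about (377,187), and I predicted (377,189), so it stands where I expected. The cup is at (457,160), clear of the fingers. I go over the case with the fingers partly closed and descend.

```bash
python3 -m jog '[[[0.03,-0.002,0,0,0,0.4,75],[0.06,-0.002,-0.02,0,0,0.4,75],[0.0717,-0.002,-0.05,0,0,0.4,75],[0.0717,-0.002,-0.08,0,0,0.4,75],[0.0717,-0.002,-0.11,0,0,0.4,75],[0.0717,-0.002,-0.11,0,0,0.4,75],[0.0717,-0.002,-0.11,0,0,0.4,75],[0.0717,-0.002,-0.11,0,0,0.4,75]]]'
python3 rot.py 7.6
python3 - <<'E'
from h import *
m=bot.camera_model("wrist"); cv2.imwrite("pics/w6.png",bot.camera("wrist")); print(proj(m,[[.609,-.139,.110],bot.get_obs()['eef_pos']]))
E
```

```text
clock: 12.02
eef_pos: [0.6093, -0.1392, 0.1777]
tool_rot: [0.659, 0.753, 0.001, 0.003]
ft_force: [-0.3, -0.4, 1.0]
grip_width: 0.0605
[-0.224  0.514  0.247  1.297 -0.002  1.214] [ 0.6093 -0.1392  0.1777] [-0.3 -0.4  1. ] 0.0605
[ 0.18  0.37 -0.02]
[[315.56077299 209.1650832 ]
 [317.32273397 251.1554402 ]]
```

View pics/w6.png

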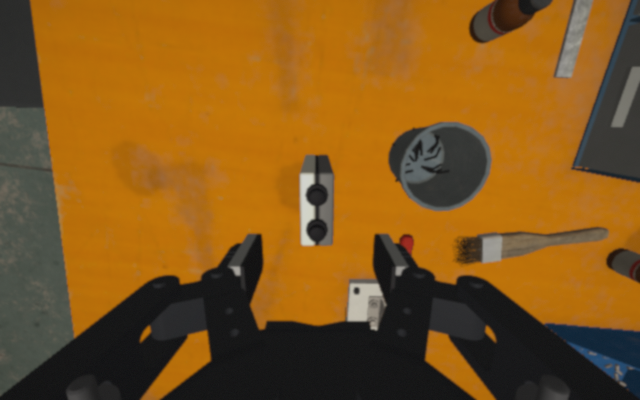

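The case's top face is centred at (317,209), against the expected (316,209), and its yaw is aligned. I descend and grip.

```bash
python3 -m jog '[[[0.001,0,-0.03,0.1,0.2,0,75],[0.001,0,-0.06,0.1,0.2,0,75],[0.001,0,-0.08,0.1,0.2,0,75],[0.001,0,-0.09,0.1,0.2,0,75],[0.001,0,-0.0995,0.1,0.2,0,75],[0.001,0,-0.0995,0.1,0.2,0,75],[0.001,0,-0.0995,0.1,0.2,0,75]]]'
python3 rot.py 7.6
python3 -m jog '[[[0,0,0,0,0,0,150],[0,0,0,0,0,0,255],[0,0,0,0,0,0,255],[0,0,0,0,0,0,255],[0,0,0,0,0,0,255],[0,0,0,0,0,0,255],[0,0,0,0,0,0,255]]]'
python3 rot.py 7.6
python3 -m jog '[[[0,0,0.02,0,0,0,255],[0,0,0.05,0,0,0,255],[0,0,0.09,0,0,0,255],[0,0,0.13,0,0,0,255],[0,0,0.15,0,0,0,255],[0,0,0.15,0,0,0,255],[0,0,0.15,0,0,0,255]]]'
python3 rot.py 7
```

```text
clock: 12.65
eef_pos: [0.6108, -0.1395, 0.0775]
tool_rot: [0.659, 0.752, 0.0, 0.001]
ft_force: [0.3, 0.1, 0.8]
grip_width: 0.0605
[-2.240e-01  5.930e-01  1.080e-01  1.083e+00 -1.000e-03  1.214e+00] [ 0.6108 -0.1395  0.0775] [0.3 0.1 0.8] 0.0605
[0.07 0.13 0.02]
clock: 13.23
eef_pos: [0.6108, -0.1395, 0.0774]
tool_rot: [0.659, 0.752, 0.0, 0.001]
ft_force: [-0.1, 0.2, 6.1]
grip_width: 0.0253
[-2.240e-01  5.930e-01  1.070e-01  1.083e+00 -1.000e-03  1.214e+00] [ 0.6108 -0.1395  0.0774] [-0.1  0.2  6.1] 0.0253
[0.07 0.14 0.03]
clock: 13.82
eef_pos: [0.6104, -0.1393, 0.227]
tool_rot: [0.659, 0.752, 0.0, 0.001]
ft_force: [0.5, 0.5, -2.3]
grip_width: 0.0257
[-2.240e-01  5.010e-01  3.530e-01  1.421e+00 -1.000e-03  1.214e+00] [ 0.6104 -0.1393  0.227 ] [ 0.5  0.5 -2.3] 0.0257
[ 0.07  0.13 -0.57]
```

```bash
python3 -m jog '[[[0,0.04,0,0,0,-0.55,255],[-0.01,0.08,0,0,0,-0.55,255],[-0.02,0.12,0.02,0,0,-0.55,255],[-0.03,0.15,0.04,0,0,-0.55,255],[-0.03,0.17,0.04,0,0,-0.55,255],[-0.03,0.17,0.04,0,0,-0.55,255],[-0.03,0.17,0.04,0,0,-0.55,255],[-0.03,0.17,0.04,0,0,-0.55,255]]]'
python3 rot.py 7
python3 - <<'E'
from h import *
m=bot.camera_model("wrist"); im=bot.camera("wrist"); cv2.imwrite("pics/w7.png",im)
c,s=np.cos(np.radians(7)),np.sin(np.radians(7)); O=np.array([.5824,.1522])
def W(x,y,z): return [O[0]+c*x-s*y,O[1]+s*x+c*y,z]
for n,p in dict(cheekR_near=W(.004,-.035,.112),cheekR_far=W(.08,-.035,.112),cheekL_near=W(.004,.035,.112),cheekL_far=W(.08,.035,.112),fenceR=W(.06,-.035,.074),fenceL=W(.06,.035,.074),knob=W(-.074,0,.114),baseNR=W(-.16,-.065,.012),baseNL=W(-.16,.065,.012),baseFR=W(.09,-.065,.012)).items(): print(n,proj(m,[p])[0].round(1))
E
```

```text
clock: 14.48
eef_pos: [0.5788, 0.0304, 0.2634]
tool_rot: [0.662, 0.749, -0.002, -0.001]
ft_force: [-0.4, -0.5, -1.2]
grip_width: 0.0257
[ 5.300e-02  3.990e-01  2.890e-01  1.466e+00 -1.000e-03  1.501e+00] [0.5788 0.0304 0.2634] [-0.4 -0.5 -1.2] 0.0257
[ 0.08 -0.28 -0.03]
cheekR_near [340.4  99.8]
cheekR_far [418.1  99.8]
cheekL_near [342.2  18.5]
cheekL_far [425.7  18.5]
fenceR [388.2 102.1]
fenceL [392.9  31.2]
knob [258.4  60.2]
baseNR [213.8 127.8]
baseNL [203.1  19.2]
baseFR [397.7 128. ]
```

View pics/w7.png

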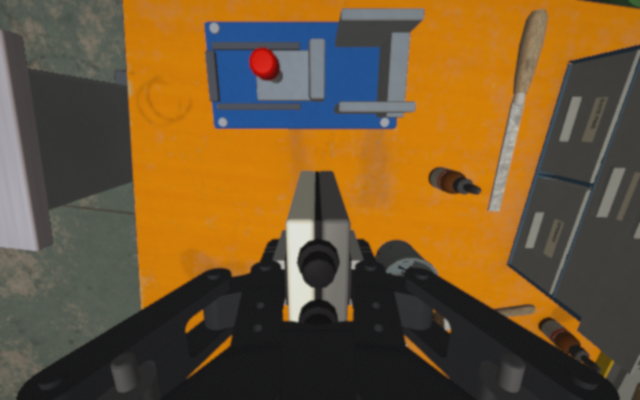

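The clamp is fully in view. The right cheek runs (337,102)–(414,102), the red knob is at (264,64), and the base corners are (215,128) and (398,129). All are within 2–3 px of my prediction. I refine the numbers from this same picture.

Run:
```python
from h import *
m=bot.camera_model("wrist"); im=cv2.imread("pics/w7.png"); H,S,V=cv2.split(cv2.cvtColor(im,cv2.COLOR_BGR2HSV))
b=(H>100)&(H<125)&(S>140); b[140:]=0; b[:,430:]=0; b=big(b); print("base",rect(m,b,.012))
# right long edge, near short edge (subpixel from orange/blue border)
org=(H<25)&(S>120)
e=[(x,140-np.argmax(b[:140,x][::-1])-.5) for x in range(225,390,5)]; p=plane(m,e,.012); k=np.polyfit(p[:,0],p[:,1],1); print("right edge yaw",np.degrees(np.arctan(k[0])))
e2=[(np.argmax(b[y])-.5,y) for y in range(32,120,4)]; q=plane(m,e2,.012); k2=np.polyfit(q[:,1],q[:,0],1); print("near edge yaw",-np.degrees(np.arctan(k2[0])))
a=np.arctan(k[0]); ex=np.array([np.cos(a),np.sin(a)]); ey=np.array([-ex[1],ex[0]])
r=np.median(p@ey); n=np.median(q@ex); print("origin",(n+.16)*ex+(r+.065)*ey, r,n)
g=cv2.cvtColor(im,cv2.COLOR_BGR2GRAY)
for x in (350,365,395,405): print(x,list(zip(range(95,120),g[95:120,x])))
print("row107",list(zip(range(330,345),g[107,330:345])),list(zip(range(405,420),g[107,405:420])))
R=((H<8)|(H>172))&(S>150); R[140:]=0; ys,xs=np.nonzero(R); print("knob px",xs.min(),xs.max(),ys.min(),ys.max())
```

```text
base (array([537.4, 144.8]), array([223.9, 124.7]), 6.93)
right edge yaw 5.295406815613361
near edge yaw 7.592412419013403
origin [0.59310164 0.15256438] 0.03217544931407884 0.444650623510352
350 [(95, np.uint8(75)), (96, np.uint8(74)), (97, np.uint8(75)), (98, np.uint8(75)), (99, np.uint8(76)), (100, np.uint8(80)), (101, np.uint8(93)), (102, np.uint8(115)), (103, np.uint8(128)), (104, np.uint8(132)), (105, np.uint8(133)), (106, np.uint8(133)), (107, np.uint8(133)), (108, np.uint8(132)), (109, np.uint8(130)), (110, np.uint8(121)), (111, np.uint8(105)), (112, np.uint8(82)), (113, np.uint8(74)), (114, np.uint8(76)), (115, np.uint8(77)), (116, np.uint8(77)), (117, np.uint8(77)), (118, np.uint8(77)), (119, np.uint8(76))]
365 [(95, np.uint8(76)), (96, np.uint8(75)), (97, np.uint8(75)), (98, np.uint8(75)), (99, np.uint8(76)), (100, np.uint8(80)), (101, np.uint8(93)), (102, np.uint8(116)), (103, np.uint8(129)), (104, np.uint8(133)), (105, np.uint8(133)), (106, np.uint8(134)), (107, np.uint8(134)), (108, np.uint8(134)), (109, np.uint8(131)), (110, np.uint8(123)), (111, np.uint8(107)), (112, 
[... 1240 characters left out ...]
9, np.uint8(136))]
row107 [(330, np.uint8(75)), (331, np.uint8(76)), (332, np.uint8(75)), (333, np.uint8(74)), (334, np.uint8(69)), (335, np.uint8(65)), (336, np.uint8(64)), (337, np.uint8(66)), (338, np.uint8(80)), (339, np.uint8(102)), (340, np.uint8(120)), (341, np.uint8(128)), (342, np.uint8(130)), (343, np.uint8(131)), (344, np.uint8(131))] [(405, np.uint8(132)), (406, np.uint8(132)), (407, np.uint8(132)), (408, np.uint8(132)), (409, np.uint8(131)), (410, np.uint8(132)), (411, np.uint8(132)), (412, np.uint8(131)), (413, np.uint8(131)), (414, np.uint8(129)), (415, np.uint8(130)), (416, np.uint8(136)), (417, np.uint8(138)), (418, np.uint8(137)), (419, np.uint8(137))]
knob px 250 278 48 78
```

Run:
```python
from h import *
m=bot.camera_model("wrist"); im=cv2.imread("pics/w7.png"); g=cv2.cvtColor(im,cv2.COLOR_BGR2GRAY)
for x in (350,370,400): print(x,g[4:52,x].tolist())
a=np.radians(7); ey=np.array([-np.sin(a),np.cos(a)]);ex=np.array([np.cos(a),np.sin(a)])
p=plane(m,[(370,101.6),(370,111.3),(338.8,107)],.112); print(p, p@ey, p@ex, "orig",np.array([.5824,.1522])@np.c_[ex,ey])
```

```text
350 [129, 130, 129, 127, 122, 122, 126, 127, 128, 128, 127, 128, 128, 125, 120, 107, 88, 72, 65, 64, 65, 65, 65, 64, 65, 66, 64, 64, 64, 64, 64, 64, 64, 64, 64, 65, 65, 64, 63, 64, 64, 65, 67, 71, 72, 73, 73, 73]
370 [130, 130, 128, 127, 122, 122, 126, 129, 129, 129, 129, 130, 129, 128, 122, 110, 90, 71, 65, 64, 64, 64, 64, 65, 65, 64, 64, 64, 64, 65, 65, 64, 65, 65, 63, 64, 64, 65, 65, 64, 65, 65, 69, 73, 73, 73, 74, 74]
400 [132, 132, 131, 130, 126, 125, 127, 128, 128, 128, 128, 128, 128, 127, 122, 108, 89, 71, 65, 64, 65, 65, 64, 65, 64, 65, 66, 75, 97, 118, 127, 129, 129, 130, 130, 131, 130, 130, 131, 130, 131, 131, 131, 131, 131, 131, 130, 130]
[[0.62010481 0.11933559]
 [0.62168007 0.11035357]
 [0.59041374 0.11060868]] [0.04287432 0.03376727 0.03783088] [0.63002599 0.63049488 0.5994927 ] orig [0.59660739 0.08008882]
```

```bash
python3 -m jog '[[[0.01,0.03,0,0,0,0,255],[0.02,0.06,0,0,0,0,255],[0.03,0.09,0,0,-0.2,0,255],[0.041,0.115,-0.01,0,-0.2,0,255],[0.041,0.125,-0.03,0,-0.2,0,255],[0.041,0.125,-0.045,0,-0.2,0,255],[0.041,0.125,-0.045,0,-0.2,0,255],[0.041,0.125,-0.045,0,-0.2,0,255],[0.041,0.125,-0.045,0,-0.2,0,255]]]'
python3 rot.py 7
python3 - <<'E'
from h import *
T=[cv2.resize(bot.camera(n)[s],None,fx=f,fy=f,interpolation=cv2.INTER_CUBIC) for n,s,f in (("wrist",np.s_[40:360,120:520],1),("side",np.s_[210:350,210:390],2.2857))]
cv2.imwrite("pics/m8.png",cv2.hconcat([t[:320] for t in T]))
E
```

```text
clock: 15.28
eef_pos: [0.6212, 0.1544, 0.2212]
tool_rot: [0.663, 0.748, 0.001, 0.002]
ft_force: [0.6, -0.8, -1.1]
grip_width: 0.0254
[ 0.244  0.532  0.39   1.425 -0.002  1.695] [0.6212 0.1544 0.2212] [ 0.6 -0.8 -1.1] 0.0254
[0.05 0.19 0.09]
```

View pics/m8.png

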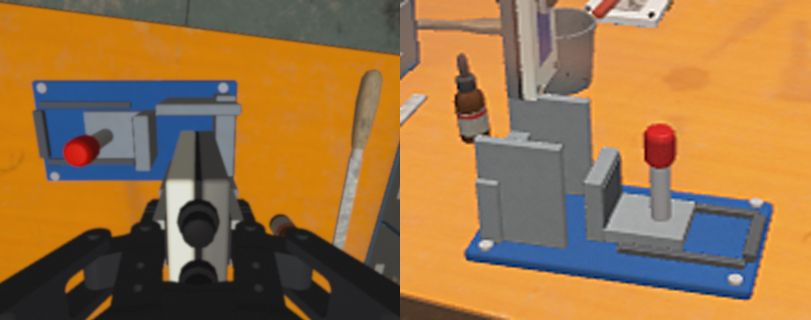

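The case hangs over the mouth between the cheeks. I lower it while watching the forces.

```bash
python3 -m jog '[[[0,0.0005,-0.02,0,0,0,255],[0,0.0005,-0.035,0,0,0,255],[0,0.0005,-0.05,0,0,0,255],[0,0.0005,-0.05,0,0,0,255],[0,0.0005,-0.05,0,0,0,255]]]'
python3 rot.py 7
python3 -m jog '[[[0,0,-0.015,0,0,0,255],[0,0,-0.03,0,0,0,255],[0,0,-0.045,0,0,0,255],[0,0,-0.06,0,0,0,255],[0,0,-0.07,0,0,0,255],[0,0,-0.075,0,0,0,255],[0,0,-0.075,0,0,0,255],[0,0,-0.075,0,0,0,255]]]'
python3 rot.py 7
```

```text
clock: 15.8
eef_pos: [0.6207, 0.1557, 0.1714]
tool_rot: [0.663, 0.749, 0.001, 0.001]
ft_force: [-0.2, 0.1, -1.5]
grip_width: 0.0252
[ 2.460e-01  5.520e-01  2.920e-01  1.309e+00 -1.000e-03  1.695e+00] [0.6207 0.1557 0.1714] [-0.2  0.1 -1.5] 0.0252
[0.04 0.17 0.02]
clock: 16.47
eef_pos: [0.6215, 0.1563, 0.097]
tool_rot: [0.663, 0.749, 0.001, 0.002]
ft_force: [0.2, -0.3, -1.1]
grip_width: 0.0251
[ 2.470e-01  6.010e-01  1.770e-01  1.142e+00 -1.000e-03  1.695e+00] [0.6215 0.1563 0.097 ] [ 0.2 -0.3 -1.1] 0.0251
[ 0.02  0.27 -0.02]
```

```bash
python3 -m jog '[[[0,0,-0.003,0,0,0,255],[0,0,-0.005,0,0,0,255],[0,0,-0.007,0,0,0,255],[0,0,-0.007,0,0,0,255],[0,0,-0.007,0,0,0,255]]]'
python3 -m jog '[[[0,0,-0.001,0,0,0,255],[0,0,-0.001,0,0,0,255],[0,0,-0.001,0,0,0,255]]]'
python3 -m jog '[[[0,0,-0.001,0,0,0,255],[0,0,-0.001,0,0,0,255],[0,0,-0.001,0,0,0,255]]]'
python3 rot.py 7
```

```text
clock: 16.88
eef_pos: [0.6211, 0.1564, 0.0895]
tool_rot: [0.662, 0.749, 0.001, 0.002]
ft_force: [0.0, 0.1, 0.5]
grip_width: 0.0254
clock: 17.13
eef_pos: [0.6212, 0.1564, 0.0895]
tool_rot: [0.662, 0.749, 0.002, 0.002]
ft_force: [-0.7, -0.2, 4.2]
grip_width: 0.0256
clock: 17.38
eef_pos: [0.6212, 0.1564, 0.0894]
tool_rot: [0.662, 0.749, 0.002, 0.002]
ft_force: [-3.5, -0.8, 10.7]
grip_width: 0.0253
[ 2.470e-01  6.060e-01  1.650e-01  1.125e+00 -1.000e-03  1.695e+00] [0.6212 0.1564 0.0894] [-3.5 -0.8 10.7] 0.0253
[ 0.01  0.31 -0.03]
```

The case is seated on the plate: contact came at TCP z 0.0895, as computed. I release it and lift.

```bash
python3 -m jog '[[[0,0,0.001,0,0,0,200],[0,0,0.001,0,0,0,150],[0,0,0.001,0,0,0,75],[0,0,0.001,0,0,0,75],[0,0,0.001,0,0,0,75],[0,0,0.001,0,0,0,75]]]'
python3 -m jog '[[[0,0,0.01,0,0,0,75],[0,0,0.03,0,0,0,75],[0,0,0.06,0,0,0,75],[0,0,0.1,0,0,0,75],[0,0,0.13,0,0,0,75],[-0.02,0,0.14,0,0,0,75],[-0.05,-0.01,0.14,0,0,0,75],[-0.08,-0.02,0.14,0,0,0,75],[-0.09,-0.02,0.14,0,0,0,75],[-0.09,-0.02,0.14,0,0,0,75]]]'
python3 rot.py 7
python3 - <<'E'
from h import *
m=bot.camera_model("wrist"); im=bot.camera("wrist"); cv2.imwrite("pics/w9.png",im)
H,S,V=cv2.split(cv2.cvtColor(im,cv2.COLOR_BGR2HSV)); R=((H<8)|(H>172))&(S>150); R=big(R); ys,xs=np.nonzero(R); print("knob px",xs.min(),xs.max(),ys.min(),ys.max())
c,s=np.cos(np.radians(7)),np.sin(np.radians(7))
for jx in(0,.004,.008):
  x=-.074+jx; ctr=np.array([.582+c*x,.1508+s*x]); t=np.linspace(0,2*np.pi,60)
  pts=np.concatenate([np.c_[ctr[0]+.014*np.cos(t),ctr[1]+.014*np.sin(t),0*t+z] for z in(.082,.114)]); q=proj(m,pts); print(jx,ctr,q.min(0).round(1),q.max(0).round(1))
E
```

```text
clock: 17.88
eef_pos: [0.6207, 0.1562, 0.0876]
tool_rot: [0.662, 0.749, 0.001, 0.001]
ft_force: [-0.5, 0.3, 0.3]
grip_width: 0.0605
clock: 18.72
eef_pos: [0.5284, 0.1358, 0.2294]
tool_rot: [0.662, 0.749, 0.001, 0.001]
ft_force: [0.8, 0.2, -0.4]
grip_width: 0.0608
[ 2.52e-01  3.33e-01  1.05e-01  1.34e+00 -1.00e-03  1.70e+00] [0.5284 0.1358 0.2294] [ 0.8  0.2 -0.4] 0.0608
[ 0.03  0.18 -0.03]
knob px 287 313 167 196
0 [0.50855158 0.14178167] [280.8 164.4] [311.5 199.3]
0.004 [0.51252177 0.14226915] [285.1 164.4] [315.4 199.3]
0.008 [0.51649195 0.14275662] [289.4 164.4] [319.5 199.3]
```

The knob is at about (0.5125, 0.142), so the jaw is close to fully open. I grip it from above.

```bash
python3 -m jog '[[[-0.016,0.0065,0,0,0,0,75],[-0.016,0.0065,-0.03,0,0,0,75],[-0.016,0.0065,-0.06,0,0,0,75],[-0.016,0.0065,-0.09,0,0,0,75],[-0.016,0.0065,-0.12,0,0,0,75],[-0.016,0.0065,-0.137,0,0,0,75],[-0.016,0.0065,-0.137,0,0,0,75],[-0.016,0.0065,-0.137,0,0,0,75],[-0.016,0.0065,-0.137,0,0,0,75]]]'
python3 -m jog '[[[0,0,0,0,0,0,150],[0,0,0,0,0,0,255],[0,0,0,0,0,0,255],[0,0,0,0,0,0,255],[0,0,0,0,0,0,255],[0,0,0,0,0,0,255]]]'
python3 rot.py 7
```

```text
clock: 19.52
eef_pos: [0.5167, 0.1432, 0.0923]
tool_rot: [0.662, 0.749, 0.002, 0.002]
ft_force: [-0.1, 1.1, 0.2]
grip_width: 0.0602
clock: 20.02
eef_pos: [0.5151, 0.143, 0.0926]
tool_rot: [0.662, 0.749, 0.002, 0.002]
ft_force: [-2.4, 0.0, 4.9]
grip_width: 0.0258
[ 2.71e-01  4.13e-01 -1.53e-01  1.00e+00 -1.00e-03  1.72e+00] [0.5151 0.143  0.0926] [-2.4  0.   4.9] 0.0258
[-0.01  0.29 -0.03]
```

```bash
python3 -m jog '[[[0.005,0.0006,0,0,0,0,255],[0.01,0.0012,0,0,0,0,255],[0.015,0.0018,0,0,0,0,255],[0.02,0.0024,0,0,0,0,255],[0.025,0.003,0,0,0,0,255],[0.03,0.0037,0,0,0,0,255],[0.03,0.0037,0,0,0,0,255],[0.03,0.0037,0,0,0,0,255]]]'
python3 -m jog '[[[0.002,0.0003,0,0,0,0,255],[0.004,0.0005,0,0,0,0,255],[0.006,0.0007,0,0,0,0,255],[0.006,0.0007,0,0,0,0,255]]]'
python3 -m jog '[[[0.001,0.0001,0,0,0,0,255],[0.002,0.0003,0,0,0,0,255],[0.002,0.0003,0,0,0,0,255]]]'
```

```text
clock: 20.68
eef_pos: [0.5459, 0.1467, 0.0927]
tool_rot: [0.662, 0.749, 0.002, 0.002]
ft_force: [-0.4, -0.6, 5.4]
grip_width: 0.0256
clock: 21.02
eef_pos: [0.551, 0.1473, 0.0926]
tool_rot: [0.662, 0.749, 0.002, 0.002]
ft_force: [-2.5, -1.2, 8.1]
grip_width: 0.0255
clock: 21.27
eef_pos: [0.5527, 0.1476, 0.0927]
tool_rot: [0.662, 0.749, 0.001, 0.002]
ft_force: [-3.1, -0.0, 7.9]
grip_width: 0.0259
```

```bash
for i in 1 2 3; do python3 -m jog '[[[0.001,0.0001,0,0,0,0,255],[0.001,0.0001,0,0,0,0,255],[0.001,0.0001,0,0,0,0,255]]]' | grep -E "eef|force"; done
```

```text
eef_pos: [0.5537, 0.1477, 0.0927]
ft_force: [-3.8, -0.7, 7.7]
eef_pos: [0.5544, 0.1478, 0.0926]
ft_force: [-4.8, -1.0, 8.5]
eef_pos: [0.5544, 0.1478, 0.0927]
ft_force: [-6.9, -1.6, 9.6]
```

```bash
for i in 1 2 3 4; do python3 -m jog '[[[0.001,0.0001,0,0,0,0,255],[0.001,0.0001,0,0,0,0,255],[0.001,0.0001,0,0,0,0,255]]]' | grep -E "eef|force"; done
```

```text
eef_pos: [0.5544, 0.1478, 0.0926]
ft_force: [-8.5, -0.5, 12.3]
eef_pos: [0.5544, 0.1478, 0.0926]
ft_force: [-11.8, -1.3, 13.8]
eef_pos: [0.5545, 0.1478, 0.0926]
ft_force: [-14.1, -1.5, 14.9]
eef_pos: [0.5545, 0.1478, 0.0926]
ft_force: [-17.4, -2.4, 17.6]
```

It has come to a firm stop against the case. I relax the push, open and retreat, then check.

```bash
python3 -m jog '[[[-0.002,-0.0002,0.001,0,0,0,255],[-0.004,-0.0005,0.002,0,0,0,255],[-0.004,-0.0005,0.003,0,0,0,255],[-0.004,-0.0005,0.003,0,0,0,255]]]'
python3 -m jog '[[[0,0,0,0,0,0,200],[0,0,0,0,0,0,150],[0,0,0,0,0,0,75],[0,0,0,0,0,0,75],[0,0,0,0,0,0,75],[0,0,0,0,0,0,75]]]'
python3 -m jog '[[[0,0,0.02,0,0,0,75],[0,0,0.05,0,0,0,75],[0,0,0.09,0,0,0,75],[0,0,0.13,0,0,0,75],[0,-0.03,0.15,0,0,0,75],[0,-0.06,0.15,0,0,0,75],[0,-0.1,0.15,0,0,0,75],[0,-0.1,0.15,0,0,0,75],[0,-0.1,0.15,0,0,0,75],[0,-0.1,0.15,0,0,0,75]]]'
python3 rot.py 7
python3 - <<'E'
from h import *
wi=bot.camera("wrist"); m=bot.camera_model("wrist"); cv2.imwrite("pics/w10.png",wi); si=bot.camera("side"); cv2.imwrite("pics/s10.png",si); cv2.imwrite("pics/t10.png",bot.camera("top"))
a=cv2.resize(wi[0:200,180:440],None,fx=1.5,fy=1.5,interpolation=cv2.INTER_CUBIC); b=cv2.resize(si[190:350,210:390],None,fx=2.2,fy=2.2,interpolation=cv2.INTER_CUBIC)
H=max(a.shape[0],b.shape[0]); pad=lambda t:cv2.copyMakeBorder(t,0,H-t.shape[0],0,0,cv2.BORDER_CONSTANT); cv2.imwrite("pics/m10.png",cv2.hconcat([pad(a),pad(b)]))
c,s=np.cos(np.radians(7)),np.sin(np.radians(7))
W=lambda x,y,z:[.582+c*x-s*y,.1508+s*x+c*y,z]
M=bot.camera_model("side")
for n,p in dict(jawtopL=W(.034,.03,.073),jawtopR=W(.034,-.03,.073),casetop_c=W(.047,0,.122),fenceL=W(.06,.035,.074),knobtop=W(-.026,0,.114)).items(): print(n,proj(m,[p])[0].round(1),proj(M,[p])[0].round(1))
E
```

```text
clock: 23.35
eef_pos: [0.5544, 0.1477, 0.0928]
tool_rot: [0.662, 0.749, -0.0, 0.0]
ft_force: [-2.3, 2.2, -5.8]
grip_width: 0.0254
clock: 23.85
eef_pos: [0.5569, 0.1477, 0.095]
tool_rot: [0.663, 0.749, 0.002, 0.002]
ft_force: [-0.1, 0.0, 0.1]
grip_width: 0.0604
clock: 24.68
eef_pos: [0.556, 0.0474, 0.2443]
tool_rot: [0.663, 0.749, 0.001, 0.002]
ft_force: [-0.5, 0.3, -0.8]
grip_width: 0.0603
[ 8.500e-02  3.520e-01  1.710e-01  1.386e+00 -1.000e-03  1.535e+00] [0.556  0.0474 0.2443] [-0.5  0.3 -0.8] 0.0603
[0.02 0.23 0.04]
jawtopL [388.1  55.7] [266.3 286.3]
jawtopR [384.1 117.7] [276.  270.5]
casetop_c [414.8  81.5] [263.6 256.1]
fenceL [414.7  50.1] [252.8 285.6]
knobtop [330.1  82.5] [299.5 263.6]
```

View pics/m10.png

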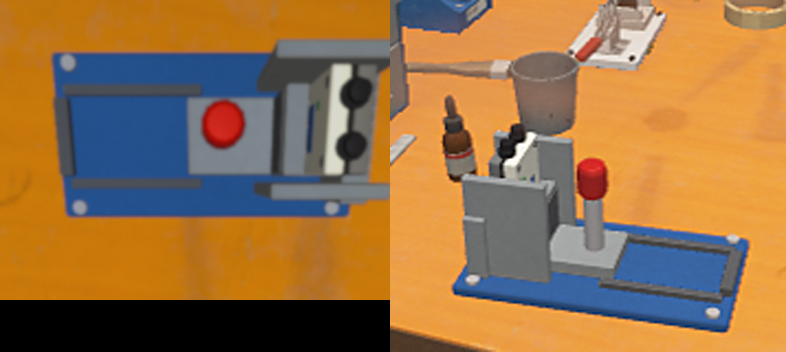

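The case stands glands up. The jaw face edge is at about x = 385 px, and I predicted 384–388 for shut. The case's top centre is at about (417,79), against a predicted (415,81). One last numeric check covers the knob and the bystanders.

Run:
```python
from h import *
m=bot.camera_model("wrist"); im=cv2.imread("pics/w10.png"); H,S,V=cv2.split(cv2.cvtColor(im,cv2.COLOR_BGR2HSV)); R=((H<8)|(H>172))&(S>150); R[150:]=0; R=big(R); ys,xs=np.nonzero(R); print("knob",xs.min(),xs.max())
c,s=np.cos(np.radians(7)),np.sin(np.radians(7)); t=np.linspace(0,6.28,60)
for j in(.044,.046,.048,.050):
  x=-.074+j; q=proj(m,np.concatenate([np.c_[.582+c*x+.0135*np.cos(t),.1508+s*x+.0135*np.sin(t),0*t+z] for z in(.082,.114)])); print(j,q[:,0].min().round(1),q[:,0].max().round(1))
a,b=cv2.imread("pics/top0.png"),cv2.imread("pics/t10.png"); a2,b2=cv2.imread("pics/side0.png"),cv2.imread("pics/s10.png")
for n,(u,v) in dict(bottle=(243,160),cup=(288,171),tape=(420,220)).items(): print(n,cv2.absdiff(a,b)[v-20:v+20,u-20:u+20].max())
for n,(u,v) in dict(bottle=(240,253),cup=(281,231),tape=(377,194)).items(): print(n,cv2.absdiff(a2,b2)[v-15:v+15,u-14:u+14].mean().round(1))
o=bot.get_obs();print(o["clock"],o["ft_force"].round(1)); bot.job_done()
```

```text
knob 315 342
0.044 310.8 341.0
0.046 313.0 343.2
0.048 315.2 345.4
0.05 317.4 347.7
bottle 10
cup 10
tape 14
bottle 1.8
cup 2.0
tape 1.6
24.8333 [-0.2  0.7 -0.5]
the job is handed in; nothing more can be done
```

The glued case is standing upright in the clamp, glands up, with the jaw pushed shut on it. I let go, moved clear and handed the job in at 24.8 s; I was given no verdict.

**What I did:** I gripped the case across its 60 mm sides, upended it and stood it on the bench. I then regripped it by the broad faces from above and lowered it between the cheeks onto the plate while the jaw was still open. Last, I pulled the jaw by its red knob until it stopped hard, pressing with about 17 N.

**Last checks:**
- **Seating:** the case met the plate at the height I had calculated.
- **Position:** in the last pictures the jaw face and the top of the case are within about 3 px of where they should be.
- **Other objects:** the bottle, cup and tape look unchanged in the before and after pictures.
- **Robot:** the arm touches nothing and reads only sensor noise.

**What disagreed:** jaw travel is my weakest number. It should read about 0.048 m. The arm position at the stop gave 0.046, and the two edges of the knob in the last picture gave 0.048 and 0.045. The knob reading is rough because the knob looked 27–28 px wide where my model predicted 30. The firm stop points to the jaw being shut, but I did not measure directly how flat the case lies against the fence.

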